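# Put the vacuum's battery pack on charge

## Robot

A 7-joint arm with a two-finger parallel gripper is mounted at the origin on the work surface. World frame = base frame: x ahead of the robot, y to its left, z up, the work surface at z = 0. Lengths are in m, angles in rad, forces in N, time in s.
With the tool pointing down it reaches from about 0.425 to 0.875 m from the base axis. Payload 4.7 kg.
Tool frame: the origin (TCP) lies at the very end of the fingers, on their centre line; the grasp point (between the pads) lies 19 mm behind it; z points along the fingers, y is the line along which they close (so a half turn about z gives the same grasp; the last joint's range is limited). The gripper opens to 87 mm and grips with 3 to 60 N. Pads are 19 mm wide; open, the fingers measure 117 mm over their backs; the gripper's body (75 mm by 190 mm) begins 51 mm behind the grasp point.
Start: joints at [-1.254, 0.321, -0.07, 1.45, 0.023, 1.371, -0.057], TCP at [0.194, 0.62, 0.223] pointing down, gripper open.
Joint ranges: [-2.86, 2.86], [-0.3, 2.09], [-1.38, 1.24], [0.06, 2.45], [-1.56, 4.7], [0.09, 2.05], [-2.69, 2.69]. Speed limits (rad/s): [2.57, 2.57, 3.14, 3.14, 3.14, 3.14, 3.14].

## Interface

Orientations are given as a rotation vector (axis times angle).
In Python, from bench import ctrl gives the robot as it stands.
- The arm moves only by the shell command python3 -m jog 'ROWS' [FORCE]. ROWS is JSON, a list that holds one entry, the list of rows, each a list of 7 numbers: the shift along the tool's x, y, z in mm, then the turn, a rotation vector about the tool's x, y, z in degrees, then the finger opening in mm, from 0 to 87. A call has 1 to 10 rows; each row is the pose to reach, as a shift and turn from the pose commanded when the call began, along the tool's axes at that moment; what a row does not reach only later rows make up. A row lasts 1/10 s, in which the tool goes at most 50 mm and 8.59 degrees, less where a joint would pass 70% of its speed; a pose out of reach is approached as far as the arm can. A call with a gripper value outside its range is refused whole. The fingers move at their own pace and stop on an object; FORCE is the grip in N (left out, the last holds). Time passes only in rows, so rows that repeat a pose let the fingers close. It gives the time, the measured TCP pose, the force, the opening and the grip force at its end, in the units of the state.
- ctrl.get_state(): the state, without advancing time (a new reading comes with each control period).
- ctrl.get_image(name): name is "scene" or "top" or "wrist"; returns a dict with "image" (420x560x3 uint8, red, green, blue), "depth" (420x560 float32, m along the optical axis (not along the pixel's ray), 0 where there is no reading), "fov_y" (degrees; the focal length in pixels is half the picture's height over the tangent of half this angle, whatever the lens; pixels are square), "cx", "cy" (the principal point, pixels), "rvec" (rotation vector, rad) and "tvec" (3), from world to camera coordinates, as OpenCV has them. Camera axes: x right, y down, z forward; pixel columns grow to the right and rows downward; lengths in m; the calibration is good to about 2 mm. The wrist camera is an equidistant fisheye: a pixel r from the principal point sees the ray r / f radians off the axis. A picture is of the moment at which its call begins.
- ctrl.close_job(): hands the job in; it is judged then, once.
The state is a dict: "time": time; "joint_positions": joint angles; "qd": joint speeds; "joint_torque": joint torques, N m; "position": TCP position; "tool_rot": TCP orientation; "ft_force": force on the tool from outside, world axes, zero at the start; "torque": the same for the moment, N m; "grip_width": opening from 0.0 (shut) to 1.0 (fully open); "grip_force": force on a finger pad.
Only numpy, scipy, OpenCV 4.12 (cv2) and the standard library are available. Lean on these libraries where they do the work, as an engineer would, in place of code of your own. Each camera call takes 0.05 s, during which the arm holds its last target. There are 200 camera calls.

## Task

On the hall cabinet, pick up the smaller of the two black battery packs and plug its foot into the empty rectangular well of the grey charging dock, lowering it in with the gripper rather than dropping it, until it is fully home and upright; then let go. Leave the larger pack and the torch that stands in the dock where they are.

Things in the scene. Friction and masses are not known exactly. Their poses are not given: they have to be found in the camera images.
- pack: Smaller battery pack, loose, upright on its plug foot; either way round is the same. Black head 46 (x) by 64 (y) by 45 mm high above a narrower grey foot 28 (x) by 44 (y) by 28 mm high: 73 mm in all, about 0.3 kg (varies). Origin: centre of the foot's underside, z up. Grip the head (28 to 73 mm above the origin) from above across its 46 mm, along x.
- well (a point): Centre of the mouth of the dock's empty rectangular well, level with the dock's top. Well: 36 (x) by 52 (y) mm, 25 mm deep, 5 mm bevel at the mouth. The foot goes in with its y along this y, to the floor (the head stays 3 mm clear of the dock). Dock: fixed grey block 100 (x) by 180 (y) by 36 mm high, its centre 45 mm along +y from here; place and yaw vary.
- wide_pack: The larger battery pack, loose, the same style but too big for the well: head 64 by 92 mm, foot 50 by 70 mm, 73 mm high overall, 0.6 kg. Origin: centre of the foot's underside; z up. To be left alone.
- torch: Small round aluminium torch, 36 mm in diameter and 80 mm high, standing loose in the dock's round well, 90 mm along the well's +y from the rectangular well; its top is 91 mm above the cabinet top. Origin: centre of its underside. To be left alone.
Not all that is in view belongs to the job. Leave any blue look-alike of the pack alone.

How it is judged:
On the way:
1. the pack's foot is lowered at least 13 mm into the rectangular well while the gripper still holds the pack (contact force between the fingers and pack above 1 N and horizontal distance between pack and well below 0.014 m and z of pack in the frame of well below -0.013 m), for 0.1 s.
At the end, for the whole second after the job is handed in: The smaller pack rests released in the rectangular well: foot 19 mm or more below the mouth, 12 mm or less from its centre, within 10 degrees of upright and 15 of its long axis; larger pack within 30 mm of its start; torch within 20 mm and 15 degrees of upright (horizontal distance between pack and well below 0.012 m and z of pack in the frame of well below -0.019 m and angle between pack's own z axis and vertical below 0.175 rad and angle between the y axis of pack and the y axis of well, either way round below 0.26 rad and linear speed of pack below 0.02 m/s and distance of wide_pack from where it was at the start of the episode below 0.03 m and distance of torch from where it was at the start of the episode below 0.02 m and angle between torch's own z axis and vertical below 0.26 rad); the robot touches nothing.
It fails at once if the larger pack is pushed more than 30 mm away or tipped beyond 30 degrees (distance of wide_pack from where it was at the start of the episode above 0.03 m or angle between wide_pack's own z axis and vertical above 0.52 rad).
It fails at once if the torch is taken out of its well (distance of torch from where it was at the start of the episode above 0.03 m).
It also fails if it takes over 38 s, if anything falls off the work surface, if the arm or the gripper's body presses on something with over 40 N, if the wrist force passes 120 N, or if a joint passes its speed limit or range.

## Working session

There is one attempt and no reset: what is moved stays moved. The work goes in short steps, Python scripts to look and compute and a shell command to move; the robot and the scene stay as the last step left them, time stands still between calls to the robot, and variables do not carry over. Pictures are saved under pics/ and viewed, at most 10 in all, crops included, and the job is handed in when it is done.

```bash
mkdir -p pics; cat > h.py <<'E'
import numpy as np, cv2
from scipy.spatial.transform import Rotation as R
from bench import ctrl
def grab(n,save=None):
    d=ctrl.get_image(n)
    if save: cv2.imwrite('pics/'+save,d['image'][:,:,::-1])
    return d
def cloud(d,fish=False):
    h,w=d['depth'].shape; f=h/2/np.tan(np.radians(d['fov_y'])/2)
    u,v=np.meshgrid(np.arange(w),np.arange(h)); x=(u-d['cx'])/f; y=(v-d['cy'])/f
    if fish:
        r=np.hypot(x,y)+1e-9; s=np.tan(np.minimum(r,1.5))/r; x=x*s;y=y*s
    z=d['depth']; P=np.stack([x*z,y*z,z],-1)
    P=(P-np.array(d['tvec']).ravel())@R.from_rotvec(np.array(d['rvec']).ravel()).as_matrix()
    P[z==0]=np.nan
    return P
E
python3 - <<'E'
from h import *
for n in('top','scene'):
    d=grab(n,n+'0.png'); np.savez(n+'0.npz',P=cloud(d),im=d['image'])
    print(d['fov_y'],-R.from_rotvec(np.ravel(d['rvec'])).as_matrix().T@np.ravel(d['tvec']))
s=ctrl.get_state();print(s)
E
```

```text
45.36995160944792 [0.35521514 0.01708273 1.15854201]
42.46207916191443 [1.10349044 0.14655507 0.80261818]
{'time': 0.1, 'joint_positions': array([-1.25391933,  0.32178392, -0.07010019,  1.45159611,  0.02263183,
        1.37082453, -0.05688169]), 'qd': array([-0.00146952, -0.00185952,  0.00106709, -0.00301373, -0.00200503,
       -0.00223138, -0.00089029]), 'joint_torque': array([-5.95133570e-04, -4.92572343e+01, -4.06010868e-01, -3.13398921e+01,
       -6.42357557e-02,  3.94345669e-02,  7.01065301e-05]), 'position': array([0.19370404, 0.6199152 , 0.22152664]), 'tool_rot': array([-4.73657278e-01, -3.10552450e+00,  2.85603929e-03]), 'ft_force': array([ 0.39078591, -0.44671711, -0.47227044]), 'torque': array([ 0.02093005, -0.02507203, -0.00982672]), 'grip_force': 0.0, 'grip_width': 0.9986393648976443}
```

```bash
python3 -c "
import cv2,numpy as np
a=cv2.imread('pics/top0.png');b=cv2.imread('pics/scene0.png')
print(a.shape)"
```

```text
(420, 560, 3)
```

View pics/top0.png

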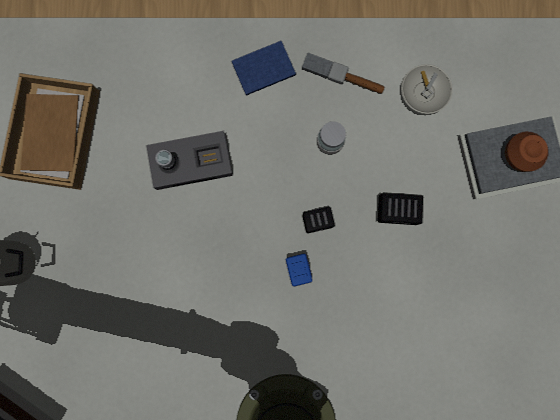

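View pics/scene0.png

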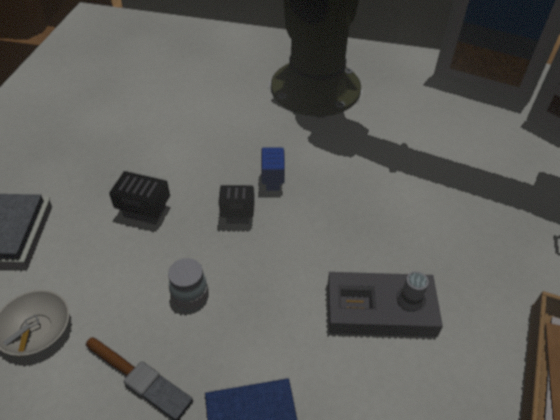

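The top view shows the small pack at (318,219), wide pack at (400,208), blue look-alike at (299,268), the dock at (190,160) with its empty well at (209,157) and the torch at (165,158).

```bash
python3 - <<'E'
from h import *
D=np.load('top0.npz');P=D['P']
def rect(n,box,z0,z1):
    u0,u1,v0,v1=box;Q=P[v0:v1,u0:u1].reshape(-1,3);Q=Q[(Q[:,2]>z0)&(Q[:,2]<z1)]
    r=cv2.minAreaRect((Q[:,:2]*1000).astype(np.float32)); b=cv2.boxPoints(r)
    e=[b[1]-b[0],b[2]-b[1]]; L=max(e,key=np.linalg.norm); yaw=np.degrees(np.arctan2(L[1],L[0]))
    print(n,len(Q),'c',np.round(r[0],1),'size',np.round(r[1],1),'long axis deg',round(yaw%180,1),'z',np.median(Q[:,2]).round(4))
rect('pack',(295,342,200,240),.066,.085)
rect('wide',(370,430,185,232),.066,.085)
rect('dock',(140,240,125,195),.031,.041)
rect('blue',(280,320,245,290),.06,.09)
rect('torch',(150,182,140,175),.08,.1)
rect('jar',(310,350,115,160),.03,.2)
well=P[140:175,190:230].reshape(-1,3);print(np.nanpercentile(well[:,2],[1,10,50,90]))
rect('wellfloor',(190,230,140,175),.002,.018)
print(R.from_rotvec(ctrl.get_state()['tool_rot']).as_matrix().round(3))
E
```

```text
pack 622 c [451.5 -73. ] size [47.  64.4] long axis deg 103.2 z 0.0728
wide 1238 c [ 475.7 -255.2] size [93.4 65.2] long axis deg 86.5 z 0.0733
dock 2719 c [592.6 218.4] size [101.7 180.6] long axis deg 100.8 z 0.0359
blue 633 c [342.3 -28.9] size [63.4 46.7] long axis deg 13.9 z 0.073
torch 230 c [583.9 262. ] size [35.5 33.9] long axis deg 22.2 z 0.0906
jar 695 c [ 637.8 -104.3] size [59.9 59.7] long axis deg 17.7 z 0.0743
[0.0015199  0.01089695 0.03455064 0.03810924]
wellfloor 323 c [608.7 162.7] size [41.6 83.2] long axis deg 114.4 z 0.0116
[[-0.955  0.298 -0.   ]
 [ 0.298  0.955 -0.002]
 [-0.    -0.002 -1.   ]]
```

```bash
cat >> h.py <<'E'
def delta(x,y,z,yawy,s=None):
    """rows to TCP x,y,z (mm), pointing down with tool y at yawy deg"""
    s=s or ctrl.get_state(); A=R.from_rotvec(s['tool_rot']); a=np.radians(yawy)
    ty=np.array([np.cos(a),np.sin(a),0]);tz=np.array([0,0,-1.]);B=R.from_matrix(np.c_[np.cross(ty,tz),ty,tz])
    print(np.round(A.inv().apply(np.array([x,y,z])-1000*s['position']),1),np.round(np.degrees((A.inv()*B).as_rotvec()),1))
E
python3 -c "
from h import *
delta(520,280,220,40)"
```

```text
[-412.8 -227.2    2. ] [-0.1  0.  32.7]
```

```bash
python3 -m jog '[[[-413,-227,2,0,0,33,80],[-413,-227,2,0,0,33,80],[-413,-227,2,0,0,33,80],[-413,-227,2,0,0,33,80],[-413,-227,2,0,0,33,80],[-413,-227,2,0,0,33,80],[-413,-227,2,0,0,33,80],[-413,-227,2,0,0,33,80],[-413,-227,2,0,0,33,80],[-413,-227,2,0,0,33,80]]]'; python3 -c "
from h import *
delta(451.5,-73,180,13.2)"
```

```text
time: 1.1
position: [0.5239, 0.2745, 0.2204]
tool_rot: [1.346, 2.836, -0.003]
ft_force: [0.4, 0.5, -0.1]
grip_width: 0.918
grip_force: 0.0
[-223.3 -275.8   41.2] [ 0.   0.2 26. ]
```

```bash
python3 -m jog '[[[-223,-276,41,0,0,26.5,80],[-223,-276,41,0,0,26.5,80],[-223,-276,41,0,0,26.5,80],[-223,-276,41,0,0,26.5,80],[-223,-276,41,0,0,26.5,80],[-223,-276,41,0,0,26.5,80],[-223,-276,41,0,0,26.5,80],[-223,-276,41,0,0,26.5,80],[-223,-276,41,0,0,26.5,80],[-223,-276,41,0,0,26.5,80]]]'; python3 -m jog '[[[0,0,0,0,0,0,80],[0,0,0,0,0,0,80],[0,0,0,0,0,0,80]]]'; python3 - <<'E'
from h import *
delta(451.5,-73,36,13.2)
d=grab('wrist','w1.png');P=cloud(d,True)
m=(P[...,2]>.066)&(P[...,2]<.08)&(abs(P[...,0]-.4515)<.05)&(abs(P[...,1]+.073)<.055)
Q=P[m];print(cv2.minAreaRect((Q[:,:2]*1000).astype(np.float32)),m.sum())
E
```

```text
time: 2.1
position: [0.4504, -0.0658, 0.1796]
tool_rot: [-1.951, -2.462, -0.001]
ft_force: [0.2, 0.2, 0.5]
grip_width: 0.919
grip_force: 0.0
time: 2.4
position: [0.4504, -0.0662, 0.1795]
tool_rot: [1.95, 2.463, -0.0]
ft_force: [1.1, 0.9, -0.4]
grip_width: 0.92
grip_force: 0.0
[ -6.8  -0.5 143.5] [-0.   0.   0.1]
((452.6112365722656, -71.30647277832031), (46.93437576293945, 63.06489181518555), 12.309670448303223) 3669
```

View pics/w1.png

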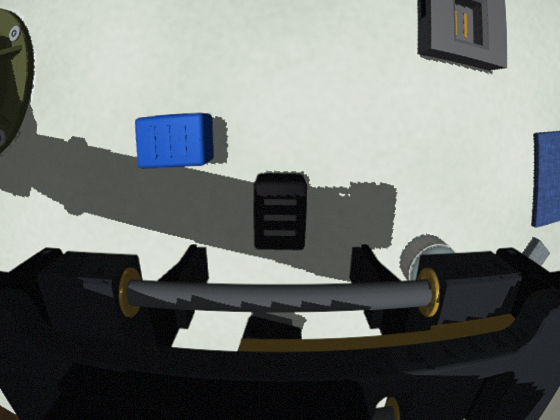

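The wrist view shows the pack at (280,212) with clear space either side for the fingers. The fit agrees with the top view to about 2 mm.

```bash
python3 -m jog '[[[-6,0,0,0,0,0,80],[-6,0,30,0,0,0,80],[-6,0,60,0,0,0,80],[-6,0,85,0,0,0,80],[-6,0,105,0,0,0,80],[-6,0,120,0,0,0,80],[-6,0,130,0,0,0,80],[-6,0,138,0,0,0,80],[-6,0,143,0,0,0,80],[-6,0,143,0,0,0,80]]]' 25; python3 -m jog '[[[0,0,0,0,0,0,30],[0,0,0,0,0,0,30],[0,0,0,0,0,0,30],[0,0,0,0,0,0,30],[0,0,0,0,0,0,30],[0,0,0,0,0,0,30],[0,0,0,0,0,0,30]]]' 25
```

```text
time: 3.45
position: [0.4514, -0.0731, 0.0363]
tool_rot: [-1.952, -2.461, 0.001]
ft_force: [-0.5, -0.2, -0.5]
grip_width: 0.918
grip_force: 0.0
time: 4.15
position: [0.452, -0.0729, 0.0368]
tool_rot: [1.952, 2.461, 0.001]
ft_force: [0.2, 0.1, 1.1]
grip_width: 0.527
grip_force: 24.9
```

```bash
python3 -m jog '[[[0,0,-8,0,0,0,30],[0,0,-20,0,0,0,30],[0,0,-40,0,0,0,30],[0,0,-65,0,0,0,30],[0,0,-90,0,0,0,30],[0,0,-110,0,0,0,30],[0,0,-120,0,0,0,30],[0,0,-120,0,0,0,30]]]' 35; python3 -c "
from h import *
delta(601,174,157,10.8)"
```

```text
time: 4.95
position: [0.4524, -0.0731, 0.158]
tool_rot: [1.951, 2.46, 0.004]
ft_force: [0.4, 0.6, -3.3]
grip_width: 0.525
grip_force: 34.8
[206.8 201.    1.6] [ 0.2 -0.   2.3]
```

```bash
python3 -m jog '[[[10,10,0,0,0,0.5,30],[30,30,0,0,0,1,30],[55,54,0,0,0,1.5,30],[82,80,0,0,0,2.4,30],[110,107,0,0,0,2.4,30],[137,133,0,0,0,2.4,30],[162,158,0,0,0,2.4,30],[185,180,0,0,0,2.4,30],[200,195,0,0,0,2.4,30],[207,201,0,0,0,2.4,30]]]'; python3 -m jog '[[[0,0,0,0,0,0,30],[0,0,0,0,0,0,30],[0,0,0,0,0,0,30]]]'; python3 - <<'E'
from h import *
def rc(Q):
    r=cv2.minAreaRect((Q[:,:2]*1000).astype(np.float32));return np.round(np.r_[r[0],r[1],r[2]],1),len(Q)
for n in('wrist','top','scene'):
    d=grab(n,n+'2.png');P=cloud(d,n=='wrist');np.savez(n+'2.npz',P=P)
    z=P[...,2];X=P[...,0];Y=P[...,1]
    b=(abs(X-.593)<.08)&(abs(Y-.218)<.13)
    print(n,'dock',rc(P[b&(z>.030)&(z<.041)]))
    b=np.hypot(X-.601,Y-.174)<.06
    print('pack z .11-.2',rc(P[b&(z>.115)&(z<.2)]))
delta(601,174,157,10.8)
E
```

```text
time: 5.95
position: [0.5995, 0.1782, 0.1537]
tool_rot: [-1.998, -2.422, 0.004]
ft_force: [-0.6, -0.2, -4.1]
grip_width: 0.527
grip_force: 34.8
time: 6.25
position: [0.5997, 0.1724, 0.1564]
tool_rot: [-2.006, -2.417, 0.002]
ft_force: [-0.5, -1.1, -3.3]
grip_width: 0.528
grip_force: 34.8
wrist dock (array([593.5, 222.4, 100.6, 175.3,  10.8]), 14688)
pack z .11-.2 (array([599.3, 176.7,  72.3,  59.1,  11.6]), 11835)
top dock (array([606.5, 142.8, 101.1,  26.4,  10.5]), 396)
pack z .11-.2 (array([609.3, 143.8,  31.9,  11.5,  28.3]), 49)
scene dock (array([594. , 217.7, 102.3, 181.3,  10.6]), 4409)
pack z .11-.2 (array([599.5, 162.1,  44.8,  52.6,  19.1]), 214)
[ 0.7  1.1 -0.1] [ 0.  -0.  -0.1]
```

View pics/wrist2.png

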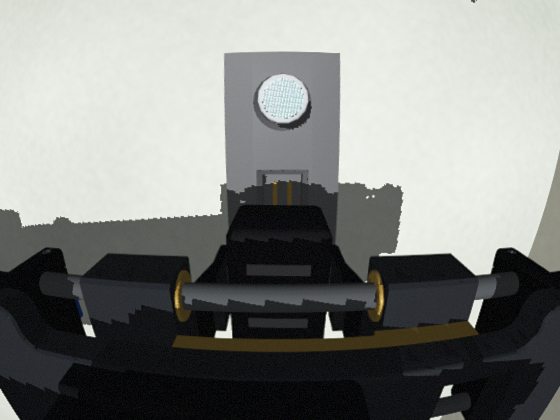

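View pics/scene2.png

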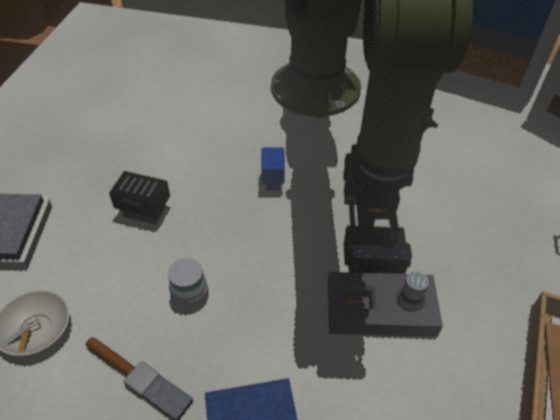

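```bash
python3 - <<'E'
from h import *
P=np.load('wrist2.npz')['P'];s=ctrl.get_state();p=s['position']
a=np.radians(10.7);ex=np.array([np.cos(a),np.sin(a)]);ey=np.array([-np.sin(a),np.cos(a)])
q=P[...,:2]-p[:2];l=q@ey*1000;x=q@ex*1000;z=P[...,2]*1000
m=(abs(x)<18)
for lo in range(145,195,10):
    k=m&(z>lo)&(z<lo+10)&(l>15)&(l<45);print(lo,k.sum(),np.median(l[k]) if k.any() else '')
k=(z>188)&(z<198)&(l>10)&(l<45)&(abs(x)<30);print('top z',np.median(z[k]),'l max',np.percentile(l[k],[50,99]))
# well in same frame from dock far edge
k=(z>32)&(z<40)&(abs(x)<55);print('dock l max',np.percentile(l[k],99.8),'x',np.percentile(x[k&(l>60)],[.5,99.5]))
k=(z>5)&(z<20)&(abs(x)<25)&(l<60)&(l>0);print('wellfloor l',np.percentile(l[k],[2,98]),'x',np.percentile(x[k],[2,98]))
E
```

```text
145 139 32.01082654764182
155 388 32.06976807581419
165 465 32.11563339551531
175 564 32.13321267922643
185 3648 24.9746311621499
top z 191.7404422846016 l max [21.69912094 32.06535043]
dock l max 136.7583859022864 x [-47.14448267  51.90869202]
wellfloor l [ 0.56240095 24.29066654] x [-15.34087555  20.35348724]
```

```bash
python3 -m jog '[[[1,2,5,0,0,0,30],[1,2,20,0,0,0,30],[1,2,38,0,0,0,30],[1,2,53,0,0,0,30],[1,2,65,0,0,0,30],[1,2,73,0,0,0,30],[1,2,77,0,0,0,30],[1,2,77,0,0,0,30],[1,2,77,0,0,0,30]]]'; python3 -c "
from h import *
delta(601.6,175,48.7,10.8)"
python3 - <<'E'
from h import *
d=grab('wrist','w3.png');P=cloud(d,True);s=ctrl.get_state();p=s['position']
a=np.radians(10.7);ex=np.array([np.cos(a),np.sin(a)]);ey=np.array([-np.sin(a),np.cos(a)])
q=P[...,:2]-p[:2];l=q@ey*1000;x=q@ex*1000;z=P[...,2]*1000
k=(z>32)&(z<40)&(abs(x)<60);print('dock l max',np.percentile(l[k],99.8),'x',np.percentile(x[k&(l>60)],[.5,99.5]))
k=(abs(x)<18)&(z>75)&(z<105)&(l>15)&(l<45);print('pack face',np.median(l[k]))
E
```

```text
time: 7.3
position: [0.6025, 0.1758, 0.0802]
tool_rot: [2.003, 2.419, 0.002]
ft_force: [0.2, 0.4, -3.2]
grip_width: 0.527
grip_force: 34.8
[-0.6 -1.  31.5] [ 0.1 -0.  -0. ]
dock l max 134.4051096984454 x [-50.04052661  49.13968281]
pack face 32.72978944072365
```

Aligned within about 1 mm; inserting slowly.

```bash
python3 -m jog '[[[-1,-0.5,4,0,0,0,30],[-1,-0.5,8,0,0,0,30],[-1,-0.5,12,0,0,0,30],[-1,-0.5,16,0,0,0,30],[-1,-0.5,20,0,0,0,30],[-1,-0.5,23,0,0,0,30],[-1,-0.5,25,0,0,0,30],[-1,-0.5,25,0,0,0,30]]]'; python3 -m jog '[[[0,0,2,0,0,0,30],[0,0,4,0,0,0,30],[0,0,5,0,0,0,30],[0,0,6,0,0,0,30],[0,0,6,0,0,0,30]]]'
```

```text
time: 8.15
position: [0.6014, 0.1745, 0.0542]
tool_rot: [-2.003, -2.42, 0.001]
ft_force: [0.7, 0.0, -2.8]
grip_width: 0.527
grip_force: 34.8
time: 8.65
position: [0.6015, 0.1746, 0.0484]
tool_rot: [-2.003, -2.42, 0.0]
ft_force: [-0.5, 0.3, -3.0]
grip_width: 0.529
grip_force: 34.8
```

```bash
python3 -m jog '[[[0,0,0.7,0,0,0,30],[0,0,1,0,0,0,30],[0,0,1,0,0,0,30]]]'; python3 -m jog '[[[0,0,0.5,0,0,0,30],[0,0,1,0,0,0,30],[0,0,1,0,0,0,30]]]'
```

```text
time: 8.95
position: [0.6018, 0.1745, 0.0479]
tool_rot: [2.004, 2.42, 0.001]
ft_force: [-0.6, 0.1, -1.4]
grip_width: 0.528
grip_force: 34.8
time: 9.25
position: [0.6018, 0.1746, 0.0478]
tool_rot: [-2.003, -2.42, -0.001]
ft_force: [-1.9, -0.4, 5.7]
grip_width: 0.527
grip_force: 34.8
```

The force has risen to +5.7 N, so the foot is on the floor. Releasing gently and retreating.

```bash
python3 -m jog '[[[0,0,-0.5,0,0,0,46],[0,0,-0.5,0,0,0,50],[0,0,-0.5,0,0,0,60],[0,0,-0.5,0,0,0,70],[0,0,-0.5,0,0,0,70],[0,0,-0.5,0,0,0,70],[0,0,-0.5,0,0,0,70]]]'; python3 -m jog '[[[0,0,-10,0,0,0,70],[0,0,-30,0,0,0,70],[0,0,-55,0,0,0,70],[0,0,-85,0,0,0,70],[0,0,-115,0,0,0,70],[0,0,-145,0,0,0,70],[0,-30,-160,0,0,0,70],[0,-70,-160,0,0,0,70],[0,-100,-160,0,0,0,70],[0,-100,-160,0,0,0,70]]]'; python3 - <<'E'
from h import *
d=grab('scene','s4.png');P=cloud(d)
z=P[...,2];b=(np.hypot(P[...,0]-.6018,P[...,1]-.1746)<.05)
Q=P[b&(z>.075)&(z<.1)];print(cv2.minAreaRect((Q[:,:2]*1000).astype(np.float32)),np.percentile(Q[:,2],[5,50,95]))
E
```

```text
time: 9.95
position: [0.6017, 0.1746, 0.047]
tool_rot: [2.004, 2.42, 0.0]
ft_force: [-0.7, 0.3, 0.0]
grip_width: 0.797
grip_force: 0.0
time: 10.95
position: [0.5005, 0.1554, 0.2081]
tool_rot: [-2.001, -2.419, -0.001]
ft_force: [0.3, -0.5, 0.4]
grip_width: 0.806
grip_force: 0.0
((602.5341796875, 173.1912078857422), (47.80872344970703, 63.96372604370117), 9.791736602783203) [0.07832533 0.08316624 0.08548783]
```

View pics/s4.png

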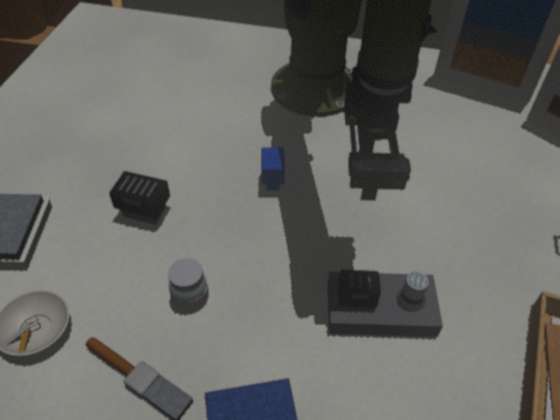

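The picture shows the pack seated upright in the dock at (358,288), with its top at about 84 mm. The torch at (416,288) and the wide pack at (140,196) haven't moved.

```bash
python3 -c "
from bench import ctrl
print(ctrl.close_job())"
```

```text
the job is handed in; nothing more can be done
None
```

The smaller pack is fully home and upright in the dock's rectangular well and released, the larger pack and torch are where they started, and the job is handed in (no verdict was returned).

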